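# Close a plaster press mould on its sprung bed

## Task

Close the plaster mould: take the long cover by the bar on its top, squeezing the brittle plaster gently (about 20 N of grip is plenty, never over 30 N), and lower it without a bump onto the lower half in the sprung jig so that both dowels enter their holes, big dowel in big hole, and the two faces meet flush. Then press the closed pair down until the sprung bed has sunk about halfway through its 12 mm travel, never ramming it down to its stop, and finish while holding it there: keep hold of the bar and keep pressing, do not let go. Leave the short cover, which belongs to another mould, and everything else on the bench where it is.

Things in the scene. Friction and masses are not known exactly. Their poses are not given: they have to be found in the camera images.
- cover: Long cover, off-white plaster, up to 0.7 kg: slab 160 (x) x 90 (y) x 30 mm, on it a central grip bar 80 (x) x 26 (y) x 40 mm high. Through holes on its x axis: 16.5 mm wide at x = +60 mm, 11.5 mm at x = -60 mm. Lies bar up, left or right of the jig, x within 0.6 rad of straight away from the robot. Origin: centre of the underside. Best gripped across the bar, fingertips just above the slab.
- short_cover: A shorter cover of the same plaster, for another mould, which does not fit: slab 120 x 90 x 30 mm, bar 50 x 26 x 40 mm high, holes 84 mm apart. It lies on the other side of the jig. Leave it alone. Origin: centre of its underside.
- jig: Sprung jig, fixed: plywood base 240 (x) x 150 (y) x 18 mm; above it, on springs, a brown platen 180 x 100 x 12 mm with the lower mould half, a plaster block 160 (x) x 90 (y) x 34 mm, hollow in its top. Highest are the dowel tips, 98 mm above the bench. Origin: centre of the base's underside; x points to the big dowel's end, within 0.35 rad of straight away from the robot.
- seat (a point): Centre of the lower half's flat top face, 80 mm above the bench with the bed up; sinks with the bed; axes as the jig's. On this face stand two dowels: 14 mm thick at x = +60 mm, 9 mm thick at x = -60 mm, 18 mm tall, the top 8 mm tapered to under half the width. With the mould closed the cover's origin is here and its axes match.
- bed (a joint): How far the sprung bed has sunk, in m: 0 up, 0.012 at its bottom stop. It stays up under the cover's own weight (it starts to sink at a load of 8 N) and then gives 1 mm for each further 2 N, so a load of 20 N on it sinks it 6 mm.
- brick: A red brick lying flat, 95 x 200 x 57 mm, beyond and to the left of the jig. Bystander. Origin: centre of its underside.
- bowl: A terracotta bowl, 160 mm across, 75 mm high, beyond the jig. Bystander. Origin: centre of its underside.
- tub: A small clear tub with a blue lid, 98 mm across, 58 mm high, beyond and to the right. Bystander. Origin: centre of its underside.
- brush: A brush 190 mm long lying between the robot and the jig, to the left. Bystander. Origin: centre of its underside.
- spatula: A spatula 200 mm long lying between the robot and the jig, to the right. Bystander. Origin: centre of its underside.
- offcut: A piece of brick, 70 x 90 x 50 mm, beyond and to the left of the jig. Bystander. Origin: centre of its underside.

How it is judged:
On the way:
1. the long cover is lifted clear of the bench and of the jig (height (world z) of cover above 0.03 m and contact force between cover and jig below 0.1 N and contact force between the fingers and cover above 1 N), for 0.2 s.
At the end, for the whole second after the job is handed in: The long cover sits on the lower half (within 3 mm sideways and in height, tilt under 0.04 rad, long axes within 0.06 rad), still held; the push keeps the bed 3 to 9.5 mm down with over 10 N between the halves, at rest; all else within 30 mm of its start (horizontal distance between cover and seat below 0.003 m and z of cover in the frame of seat between -0.003 and 0.003 m and angle between the z axis of cover and the z axis of seat, either way round below 0.04 rad and angle between the x axis of cover and the x axis of seat, either way round below 0.06 rad and value of joint bed between 0.003 and 0.0095 m and contact force between cover and jig above 10 N and contact force between the fingers and cover above 3 N and linear speed of cover below 0.02 m/s and distance of each of short_cover, brick, bowl, tub, brush, spatula, offcut from where it was at the start of the episode below 0.03 m); the arm keeps its last pose, push and grip.
It fails at once if the plaster is squeezed too hard (both fingers together over 85 N on the long cover) (contact force between the fingers and cover above 85 N).
It fails at once if the cover is banged or rammed onto the jig (over 45 N between them) (contact force between cover and jig above 45 N).
It fails at once if the bed is rammed down to its stop (sunk over 11.5 mm) (value of joint bed above 0.0115 m).
It fails at once if the short cover or a bystander is disturbed (moved more than 30 mm) (distance of any of short_cover, brick, bowl, tub, brush, spatula, offcut from where it was at the start of the episode above 0.03 m).
It also fails if it takes over 42 s, if anything falls off the work surface, if the arm or the gripper's body presses on something with over 40 N, if the wrist force passes 120 N, or if a joint passes its speed limit or range.

## Robot

A 6-joint arm with a two-finger parallel gripper is mounted at the origin on the work surface. World frame = base frame: x ahead of the robot, y to its left, z up, the work surface at z = 0. Lengths are in m, angles in rad, forces in N, time in s.
With the tool pointing down it reaches from about 0.35 to 0.775 m from the base axis. Payload 7.3 kg.
Tool frame: the origin (TCP) lies midway between the tips of the shut fingers; the grasp point (between the pads) lies 19 mm behind it (manip.grasp_offset is the z of the grasp point in the tool frame, in m); z points along the fingers, y is the line along which they close (so a half turn about z gives the same grasp; the last joint's range is limited). The gripper opens to 92 mm and grips with 3 to 60 N. Pads are 19 mm wide; open, the fingers measure 130 mm over their backs; the gripper's body (75 mm by 190 mm) begins 47 mm behind the grasp point.
Start: joints at [-1.349, 0.342, 1.524, -0, 1.275, -0.146], TCP at [0.189, -0.49, 0.227] pointing down, gripper open.
Joint ranges: [-2.53, 2.53], [-0.77, 2.02], [0.04, 2.7], [-1, 4.14], [0.28, 2.66], [-3.11, 3.11]. Speed limits (rad/s): [2.57, 2.57, 3.14, 3.14, 3.14, 3.14].

## Interface

Orientations are given as a unit quaternion [w, x, y, z].
In Python, from plant import manip gives the robot as it stands.
- The arm moves only by the shell command python3 shift.py 'ROWS'. ROWS is a JSON list of rows, 1 to 20 of them, each written [[dx, dy, dz], [rx, ry, rz], opening]: dx, dy, dz in a scale on which 1.0 is 0.8 m, then a rotation vector rx, ry, rz in fractions of the full range, 1 being 90 degrees, then the finger opening in m; each row is the pose to reach, as a shift and turn from the pose commanded when the command began, along the tool's axes at that moment; what a row does not reach only later rows make up. A row lasts 1/10 s, in which the tool goes at most 0.05 m and 0.15 rad, less where a joint would pass 70% of its speed; a pose out of reach is approached as far as the arm can. The fingers move at their own pace and stop on an object; the grip force is fixed at half the most. Time passes only in rows, so rows that do not move let the fingers close. It prints the time, the measured TCP pose, the force, the opening and the grip force at its end. Input that does not fit is refused with a message, and nothing moves.
- manip.state(): the state, without advancing time (a new reading comes with each control period).
- manip.capture(name): name is "scene" or "top" or "wrist"; returns a dict with "frame" (420x560x3 uint8, red, green, blue), "depth" (420x560 float32, m along the optical axis (not along the pixel's ray), 0 where there is no reading), "fx", "fy", "cx", "cy" (pixels), "view" (4x4, takes a point from world to camera coordinates); the wrist camera has in their place "hand_eye" (4x4, takes a point from camera to tool coordinates, whose origin is the TCP and whose axes are the flange's). Camera axes: x right, y down, z forward; pixel columns grow to the right and rows downward; lengths in m; the calibration is good to about 2 mm. A picture is of the moment at which its call begins: read the wrist's pose just before it.
- manip.job_done(): hands the job in; it is judged then, once.
The state is a dict: "time": time; "qpos": joint angles; "qvel": joint speeds; "effort": joint torques, N m; "eef_pos": TCP position; "orientation": TCP orientation; "wrist_force": force on the tool from outside, world axes, zero at the start; "ft_torque": the same for the moment, N m; "width": finger opening in m; "grip_force": force on a finger pad.
Only numpy, scipy, OpenCV 4.12 (cv2) and the standard library are available. Lean on these libraries where they do the work, as an engineer would, in place of code of your own. Each camera call takes 0.05 s, during which the arm holds its last target. There are 200 camera calls.

## Working session

There is one attempt and no reset: what is moved stays moved. The work goes in short steps, Python scripts to look and compute and a shell command to move; the robot and the scene stay as the last step left them, time stands still between calls to the robot, and variables do not carry over. Pictures are saved under pics/ and viewed, at most 10 in all, crops included, and the job is handed in when it is done.

```bash
ls; mkdir -p pics; python3 - <<'E'
from plant import manip
import cv2,numpy as np
s=manip.state();print(s)
for n in ["scene","top"]:
    c=manip.capture(n);cv2.imwrite(f"pics/{n}0.png",c["frame"][:,:,::-1]);np.savez(f"{n}0.npz",**c)
    print(n,c["fx"],c["cx"],c["cy"],c["view"].round(4).tolist())
print(manip.grasp_offset)
E
```

```text
pics
plant.py
shift.py
{'time': 0.0, 'qpos': array([-1.34896513e+00,  3.42698474e-01,  1.52503555e+00,  1.80040382e-05,
        1.27541394e+00, -1.45987557e-01]), 'qvel': array([ 0.0015181 ,  0.00071981,  0.00098076, -0.00031121,  0.00214495,
        0.00155182]), 'effort': array([-2.10969010e-04, -4.31245708e+01, -2.44217259e+01,  7.17471843e-02,
        5.61016321e-02, -1.38924315e-04]), 'eef_pos': array([ 0.18871855, -0.48945801,  0.22605109]), 'orientation': array([-7.77419118e-04,  9.83136466e-01,  1.82871771e-01, -2.08789824e-05]), 'wrist_force': array([-0.47100925,  0.33308527,  0.44302859]), 'ft_torque': array([ 0.02624039,  0.01034119, -0.01331991]), 'grip_force': 0.0, 'width': 0.09180050067310411}
scene 422.52993064743777 284.5079557341225 208.1007053238627 [[0.0793, 0.9968, -0.0116, -0.0367], [0.8644, -0.0746, -0.4973, -0.458], [-0.4966, 0.0294, -0.8675, 1.3868], [0.0, 0.0, 0.0, 1.0]]
top 497.9542994188838 277.95137627352693 204.5584685167597 [[-0.0002, -1.0, 0.003, -0.0121], [-0.9907, -0.0002, -0.1363, 0.5645], [0.1363, -0.003, -0.9907, 1.1548], [0.0, 0.0, 0.0, 1.0]]
-0.0188
```

View pics/top0.png

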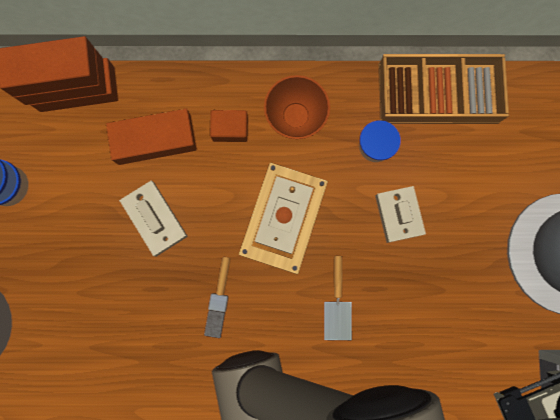

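The top view shows the long cover at about (152,217), bar up. The jig is at about (283,217) with its big dowel at about (292,189), and the short cover is at (402,214). Next I'll measure the first two.

```bash
cat > h.py <<'E'
import numpy as np,cv2
def ray(c,uv,z,T=None):
    "pixels -> points on the plane at height z; T camera->world"
    if T is None: T=np.linalg.inv(c["view"])
    uv=np.atleast_2d(uv).astype(float)
    d=np.c_[(uv[:,0]-c["cx"])/c["fx"],(uv[:,1]-c["cy"])/c["fy"],np.ones(len(uv))]@T[:3,:3].T
    o=T[:3,3]; return o+d*((z-o[2])/d[:,2])[:,None]
def cloud(c,T=None):
    if T is None: T=np.linalg.inv(c["view"])
    d=c["depth"]; v,u=np.mgrid[:d.shape[0],:d.shape[1]]
    p=np.stack([(u-c["cx"])/c["fx"]*d,(v-c["cy"])/c["fy"]*d,d],-1)
    return p@T[:3,:3].T+T[:3,3]
E
python3 - <<'E'
from h import *
c=np.load("top0.npz");f=c["frame"];hsv=cv2.cvtColor(f,cv2.COLOR_RGB2HSV)
P=cloud(c)
m=((hsv[...,1]<70)&(hsv[...,2]>140)).astype(np.uint8)
n,l,st,ce=cv2.connectedComponentsWithStats(m)
for i in range(1,n):
    x,y,w,h,a=st[i]
    if a<300 or not(100<ce[i][0]<450 and 150<ce[i][1]<290):continue
    z=np.median(P[l==i][:,2])
    for zz,name in((0.03,"cover"),(0.08,"jig")):
        if abs(z-zz)>.02: continue
        q=P[l==i]; ok=abs(q[:,2]-zz)<.008; 
        px=np.argwhere(l==i)[ok][:,::-1]
        w=ray(c,px,zz)[:,:2].astype(np.float32)
        r=cv2.minAreaRect(w*1000); print(name,st[i],ce[i].round(1),round(z,4),np.round(r[0],1),np.round(r[1],1),round(r[2],1))
big=cv2.resize(f[160:280,110:340],None,fx=3.4,fy=3.4,interpolation=cv2.INTER_CUBIC)
cv2.imwrite("pics/crop1.png",big[:,:,::-1])
E
```

```text
jig [ 255  177   58   76 2294] [283.4 215. ] 0.0794 [536.6 -25.1] [ 87.7 159.4] 71.8
cover [ 120  181   66   75 2277] [152.4 217.9] 0.0304 [534.2 290.1] [158.7  89.4] 32.9
cover [ 378  187   47   55 1659] [400.8 213.9] 0.0304 [ 543.9 -307.9] [118.8  88.9] 12.2
```

View pics/crop1.png

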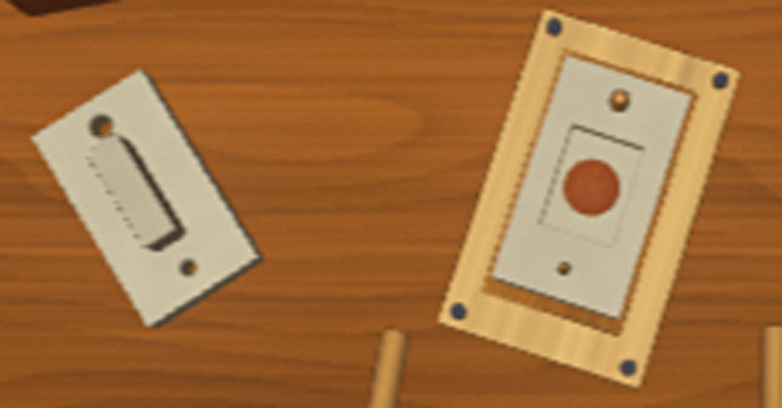

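The long cover is at (0.534, 0.290) with yaw 0.574 and its big hole at the far end. The jig is at (0.537, -0.025) with yaw -0.318 and its big dowel also at the far end. Measured sizes and heights match the ones given. I'll move above the cover.

The manual's scale: shifts go in shares of 0.8 m and turns go in shares of 90 degrees. Converting my numbers, -0.603 m / 0.8 = -0.7538, 0.384 m / 0.8 = 0.48, -0.206 rad / 1.5708 = -0.1311.

```bash
python3 shift.py '[[[0.48,-0.3363,0],[0,0,-0.0637],0.06],[[0.48,-0.3363,0],[0,0,-0.0637],0.06],[[0.48,-0.3363,0],[0,0,-0.0637],0.06],[[0.48,-0.3363,0],[0,0,-0.0637],0.06],[[0.48,-0.3363,0],[0,0,-0.0637],0.06],[[0.48,-0.3363,0],[0,0,-0.0637],0.06],[[0.48,-0.3363,0],[0,0,-0.0637],0.06],[[0.48,-0.3363,0],[0,0,-0.0637],0.06],[[0.48,-0.3363,0],[0,0,-0.0637],0.06],[[0.7538,-0.7538,0],[0,0,-0.1311],0.06],[[0.7538,-0.7538,0],[0,0,-0.1311],0.06],[[0.7538,-0.7538,0],[0,0,-0.1311],0.06],[[0.7538,-0.7538,0],[0,0,-0.1311],0.06],[[0.7538,-0.7538,0],[0,0,-0.1311],0.06],[[0.7538,-0.7538,0],[0,0,-0.1311],0.06],[[0.7538,-0.7538,0],[0,0,-0.1311],0.06],[[0.7538,-0.7538,0],[0,0,-0.1311],0.06],[[0.7538,-0.7538,0],[0,0,-0.1311],0.06],[[0.7538,-0.7538,0],[0,0,-0.1311],0.06],[[0.7538,-0.7538,0],[0,0,-0.1311],0.06]]'
cat >> h.py <<'E'
from scipy.spatial.transform import Rotation as R
def wrist(manip):
    s=manip.state(); c=manip.capture("wrist")
    T=np.eye(4); T[:3,:3]=R.from_quat(s["orientation"],scalar_first=True).as_matrix(); T[:3,3]=s["eef_pos"]
    return s,c,T,T@c["hand_eye"]
E
python3 - <<'E'
from plant import manip
from h import *
s,c,T,W=wrist(manip)
cv2.imwrite("pics/w1.png",c["frame"][:,:,::-1]);print(T.round(4),c["hand_eye"].round(3))
f=c["frame"];hsv=cv2.cvtColor(f,cv2.COLOR_RGB2HSV);P=cloud(c,W)
m=(hsv[...,1]<70)&(hsv[...,2]>120)
for z in (.03,.07):
    k=m&(abs(P[...,2]-z)<.006)&(abs(P[...,0]-.534)<.11)&(abs(P[...,1]-.29)<.11)
    px=np.argwhere(k)[:,::-1];r=cv2.minAreaRect((ray(c,px,z,W)[:,:2]*1000).astype(np.float32));print(z,len(px),r,np.median(P[k][:,2]))
E
```

```text
time: 2.1
eef_pos: [0.5342, 0.2892, 0.2259]
orientation: [0.0, 0.959, 0.283, -0.001]
wrist_force: [-0.3, -0.2, 0.4]
width: 0.0596
grip_force: 0.0
[[ 8.395e-01  5.434e-01 -1.400e-03  5.342e-01]
 [ 5.434e-01 -8.395e-01 -1.100e-03  2.892e-01]
 [-1.800e-03  2.000e-04 -1.000e+00  2.259e-01]
 [ 0.000e+00  0.000e+00  0.000e+00  1.000e+00]] [[ 0.    -0.953 -0.303  0.082]
 [ 1.     0.    -0.     0.   ]
 [ 0.    -0.303  0.953 -0.159]
 [ 0.     0.     0.     1.   ]]
0.03 11910 ((537.12548828125, 290.99053955078125), (158.29795837402344, 89.7528076171875), 32.92402648925781) 0.03075403595387216
0.07 2663 ((537.487060546875, 291.7471923828125), (79.32211303710938, 25.715251922607422), 33.58370590209961) 0.07063261493569101
```

View pics/w1.png

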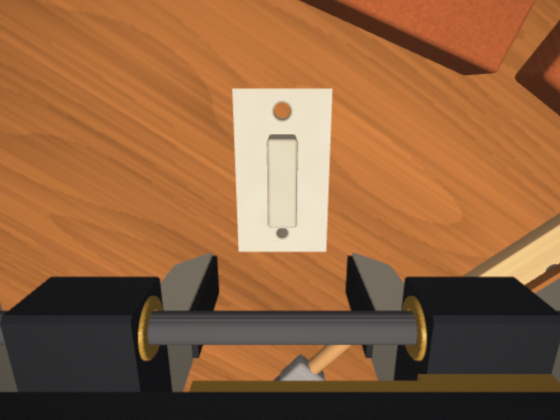

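The wrist view shows the cover centred under the gripper: big hole at (282,111), small hole at (282,233), bar aligned with the fingers. Descending.

Scaled: 0.189 m / 0.8 = 0.2363, 0.18 m / 0.8 = 0.225, -0.002 rad / 1.5708 = -0.0013.

```bash
python3 shift.py '[[[0.0038,0,0.0625],[0,0,-0.0013],0.06],[[0.0038,0,0.125],[0,0,-0.0013],0.06],[[0.0038,0,0.175],[0,0,-0.0013],0.06],[[0.0038,0,0.2063],[0,0,-0.0013],0.06],[[0.0038,0,0.225],[0,0,-0.0013],0.06],[[0.0038,0,0.2338],[0,0,-0.0013],0.06],[[0.0038,0,0.2363],[0,0,-0.0013],0.06],[[0.0038,0,0.2363],[0,0,-0.0013],0.06]]'
python3 shift.py '[[[0,0,0],[0,0,0],0.035],[[0,0,0],[0,0,0],0.03],[[0,0,0],[0,0,0],0.028],[[0,0,0],[0,0,0],0.027],[[0,0,0],[0,0,0],0.026],[[0,0,0],[0,0,0],0.026]]'
```

```text
time: 2.95
eef_pos: [0.5377, 0.2907, 0.0385]
orientation: [0.0, 0.959, 0.284, 0.001]
wrist_force: [-1.1, -0.9, 0.5]
width: 0.0601
grip_force: 0.0
time: 3.55
eef_pos: [0.5372, 0.2912, 0.0377]
orientation: [0.0, 0.959, 0.284, 0.0]
wrist_force: [0.6, -0.3, 0.3]
width: 0.0264
grip_force: 0.5
```

```bash
python3 shift.py '[[[0,0,0],[0,0,0],0.025],[[0,0,0],[0,0,0],0.025],[[0,0,0],[0,0,0],0.025]]'; python3 shift.py '[[[0,0,0],[0,0,0],0.022],[[0,0,0],[0,0,0],0.022],[[0,0,0],[0,0,0],0.022]]'
```

```text
time: 3.85
eef_pos: [0.5372, 0.2911, 0.0377]
orientation: [0.0, 0.959, 0.284, 0.0]
wrist_force: [0.2, -1.1, -0.0]
width: 0.0264
grip_force: 30.0
time: 4.15
eef_pos: [0.5373, 0.2911, 0.0377]
orientation: [0.0, 0.959, 0.284, 0.0]
wrist_force: [0.5, -0.8, 1.1]
width: 0.0261
grip_force: 30.0
```

30 N is right at the limit. I'll try easing the opening to get closer to 20 N.

```bash
for w in 1; do python3 shift.py '[[[0,0,0],[0,0,0],0.0254],[[0,0,0],[0,0,0],0.0254]]'; python3 shift.py '[[[0,0,0],[0,0,0],0.0257],[[0,0,0],[0,0,0],0.0257]]';done
```

```text
time: 4.35
eef_pos: [0.5372, 0.2911, 0.0377]
orientation: [0.0, 0.959, 0.284, 0.0]
wrist_force: [0.3, -2.2, 1.2]
width: 0.0261
grip_force: 30.0
time: 4.55
eef_pos: [0.5372, 0.2911, 0.0377]
orientation: [0.0, 0.959, 0.284, 0.0]
wrist_force: [0.9, -1.5, 0.2]
width: 0.0263
grip_force: 18.5
```

Commanding 0.0257 gives 18.5 N. I'll use 0.0256 and lift.

Scaled: -0.162 m / 0.8 = -0.2025, -0.15 m / 0.8 = -0.1875.

```bash
python3 shift.py '[[[0,0,-0.0063],[0,0,0],0.0256],[[0,0,-0.0188],[0,0,0],0.0256],[[0,0,-0.05],[0,0,0],0.0256],[[0,0,-0.1],[0,0,0],0.0256],[[0,0,-0.15],[0,0,0],0.0256],[[0,0,-0.1875],[0,0,0],0.0256],[[0,0,-0.2025],[0,0,0],0.0256],[[0,0,-0.2025],[0,0,0],0.0256],[[0,0,-0.2025],[0,0,0],0.0256]]'
python3 - <<'E'
from plant import manip
from h import *
s,c,T,W=wrist(manip)
cv2.imwrite("pics/w2.png",c["frame"][:,:,::-1]);print(T.round(4),s["grip_force"])
E
```

```text
time: 5.45
eef_pos: [0.5362, 0.2909, 0.1979]
orientation: [0.0, 0.959, 0.284, -0.002]
wrist_force: [0.4, -0.0, -5.1]
width: 0.0257
grip_force: 24.6
[[ 8.387e-01  5.446e-01 -3.000e-03  5.362e-01]
 [ 5.446e-01 -8.387e-01 -1.200e-03  2.909e-01]
 [-3.100e-03 -6.000e-04 -1.000e+00  1.979e-01]
 [ 0.000e+00  0.000e+00  0.000e+00  1.000e+00]] 24.64744359254837
```

View pics/w2.png

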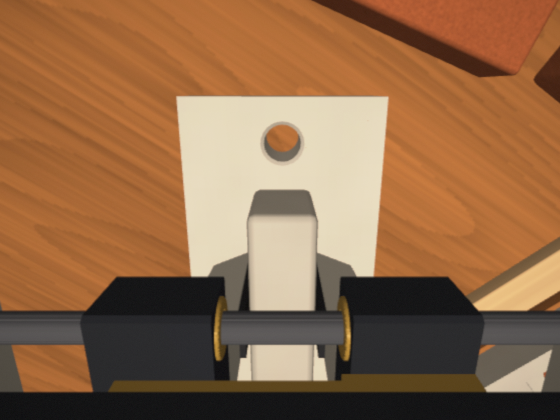

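The cover is held straight and clear of the bench, with its big hole at (282,142). I'll stop beside the jig, with the yaw matched, to measure the dowels with the wrist camera.

Scaled: 0.163 m / 0.8 = 0.2038, 0.14 m / 0.8 = 0.175, 0.894 rad / 1.5708 = 0.5691.

```bash
python3 shift.py '[[[-0.025,0.05,-0.0375],[0,0,0.0764],0.0256],[[-0.05,0.1,-0.05],[0,0,0.1719],0.0256],[[-0.0688,0.1375,-0.05],[0,0,0.2674],0.0256],[[-0.0813,0.175,-0.05],[0,0,0.3629],0.0256],[[-0.0925,0.2038,-0.05],[0,0,0.4584],0.0256],[[-0.0925,0.2038,-0.05],[0,0,0.5348],0.0256],[[-0.0925,0.2038,-0.05],[0,0,0.5691],0.0256],[[-0.0925,0.2038,-0.05],[0,0,0.5691],0.0256],[[-0.0925,0.2038,-0.05],[0,0,0.5691],0.0256],[[-0.0925,0.2038,-0.05],[0,0,0.5691],0.0256]]'
python3 - <<'E'
from plant import manip
from h import *
s,c,T,W=wrist(manip)
np.savez("w3.npz",T=T,W=W,**c)
cv2.imwrite("pics/w3.png",c["frame"][:,:,::-1]);print(T.round(4),s["grip_force"],c["fx"],c["cx"],c["cy"])
E
```

```text
time: 6.5
eef_pos: [0.5636, 0.1144, 0.2389]
orientation: [0.0, 0.987, -0.158, -0.001]
wrist_force: [0.4, 0.8, -5.1]
width: 0.0257
grip_force: 24.6
[[ 9.503e-01 -3.113e-01 -1.500e-03  5.636e-01]
 [-3.113e-01 -9.503e-01 -2.000e-04  1.144e-01]
 [-1.300e-03  7.000e-04 -1.000e+00  2.389e-01]
 [ 0.000e+00  0.000e+00  0.000e+00  1.000e+00]] 24.634974002838135 373.85877553211276 281.872462235425 208.68452031449925
```

View pics/w3.png

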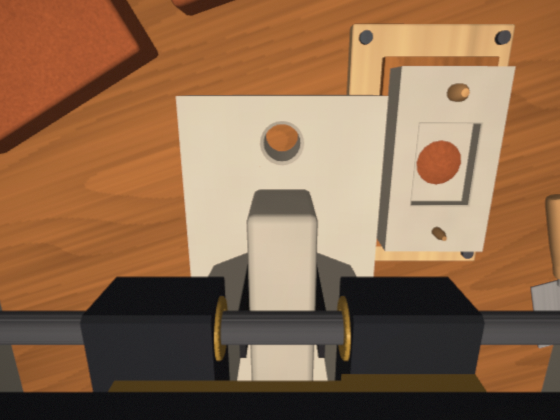

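The picture shows the lower half unobstructed, with the big dowel at (458,92) and the small one at (439,234). The held cover's hole is at (282,142). Measuring both with this one camera.

```bash
python3 - <<'E'
from h import *
c=np.load("w3.npz");T,W=c["T"],c["W"];f=c["frame"];hsv=cv2.cvtColor(f,cv2.COLOR_RGB2HSV);P=cloud(c,W)
Q=(P-T[:3,3])@T[:3,:3]
Ti=lambda p:(p-T[:3,3])@T[:3,:3]
# seat face
k=(hsv[...,1]<80)&(abs(P[...,2]-.0805)<.004)&(P[...,1]<.06); k[:, :385]=0
n,l,st,ce=cv2.connectedComponentsWithStats(k.astype(np.uint8)); i=1+np.argmax(st[1:,4]); px=np.argwhere(l==i)[:,::-1]
z=np.median(P[l==i][:,2]);print("seat z",z,len(px))
r=cv2.minAreaRect((ray(c,px,.08,W)[:,:2]*1000).astype(np.float32));print("seat rect",r)
# plaster colours inside face: dowels by saturation
for (x0,x1,y0,y1) in ((443,474,80,105),(428,450,224,244)):
    m=np.zeros(f.shape[:2],np.uint8); m[y0:y1,x0:x1]=hsv[y0:y1,x0:x1,1]>95
    v,u=np.nonzero(m); q=P[v,u]
    top=q[:,2]>q[:,2].max()-.004
    print("dowel px",u.mean(),v.mean(),len(u),"zmax",q[:,2].max(),"tip px",u[top].mean(),v[top].mean(),"tip pt",ray(c,[[u[top].mean(),v[top].mean()]],.098,W)[0].round(4), "base-ext",u.min(),u.max(),v.min(),v.max())
# cover
k=(hsv[...,1]<70)&(hsv[...,2]>120)&(abs(Q[...,0])<.1)&(abs(Q[...,1])<.06)&(P[...,2]>.15);k[190:]=0
zs=np.median(P[k][:,2]);print("slab top z",zs,"tool z",np.median(Q[k][:,2]))
px=np.argwhere(k)[:,::-1]
g=Ti(ray(c,px,zs,W));
print("front x",np.percentile(g[:,0],99.7), "y edges",[ (round(g[abs(g[:,0]-a)<.002][:,1].min(),4),round(g[abs(g[:,0]-a)<.002][:,1].max(),4)) for a in (.04,.055,.075)])
# hole contour
h=(~k).astype(np.uint8);h[:112]=0;h[172:]=0;h[:,:255]=0;h[:,310:]=0
cs,_=cv2.findContours(h,cv2.RETR_EXTERNAL,cv2.CHAIN_APPROX_NONE);cn=max(cs,key=cv2.contourArea)
w=Ti(ray(c,cn[:,0],zs,W));print("hole tool",cv2.minEnclosingCircle((w[:,:2]*1000).astype(np.float32)),cv2.boundingRect(cn))
# slab tilt by plane fit
A=np.c_[Q[k][:,:2],np.ones(k.sum())];print("tilt in tool",np.linalg.lstsq(A,Q[k][:,2],rcond=None)[0])
big=cv2.resize(f[60:260,380:520],None,fx=3,fy=3,interpolation=cv2.INTER_CUBIC);cv2.imwrite("pics/crop3.png",big[:,:,::-1])
E
```

```text
seat z 0.08074892124862912 14562
seat rect ((539.8366088867188, -24.584449768066406), (91.98336791992188, 159.19940185546875), 71.85301971435547)
dowel px 457.86407766990294 92.08090614886731 309 zmax 0.3975576093042988 tip px 460.5 96.5 tip pt [ 0.5943 -0.0404  0.098 ] base-ext 447 469 84 100
dowel px 439.0416666666667 233.60833333333332 120 zmax 0.09926099222547285 tip px 442.35 236.775 tip pt [ 0.4838 -0.0055  0.098 ] base-ext 432 446 227 240
slab top z 0.23208627635567408 tool z 0.006696331944425206
front x 0.08002172405940494 y edges [(np.float64(-0.0444), np.float64(0.0605)), (np.float64(-0.0445), np.float64(0.0923)), (np.float64(-0.0446), np.float64(0.0909))]
hole tool ((60.6210823059082, 0.1986459344625473), 8.193038940429688) (264, 124, 36, 37)
tilt in tool [-0.18158806  0.00124801  0.0164826 ]
```

View pics/crop3.png

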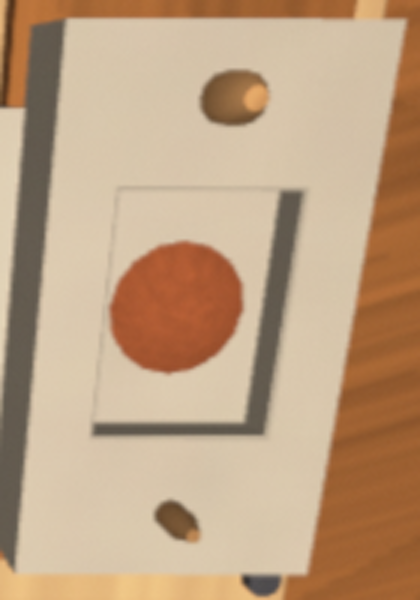

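```bash
python3 - <<'E'
from h import *
c=np.load("w3.npz");T,W=c["T"],c["W"];P=cloud(c,W);Q=(P-T[:3,3])@T[:3,:3]
a,b=ray(c,[[466,92.7],[444.3,238.7]],.098,W)[:,:2];d=a-b
print("tips",a,b,"dist",np.linalg.norm(d),"yaw",np.arctan2(d[1],d[0]),"mid",(a+b)/2)
print("toolyaw",np.arctan2(T[1,0],T[0,0]))
r,k=Q[105:185,195:375],np.ones((80,180),bool);k[10:,60:118]=0;k[75:]=0
k&=abs(r[...,2]-.0067)<.006
A=np.c_[r[k][:,:2],np.ones(k.sum())];print("tilt",np.linalg.lstsq(A,r[k][:,2],rcond=None)[0])
# side edges yaw of slab in tool: left & right edge by grey threshold
g=cv2.cvtColor(c["frame"],cv2.COLOR_RGB2HSV)[...,1]
for cols in((170,200),(365,395)):
    e=[]
    for v in range(110,255,3):
        dd=np.abs(np.diff(g[v,cols[0]:cols[1]].astype(float)));e.append((cols[0]+dd.argmax()+.5,v))
    w=(ray(c,e,T[2,3]-.0067,W)-T[:3,3])@T[:3,:3];ft=np.polyfit(w[:,0],w[:,1],1);print("edge",ft,np.std(w[:,1]-np.polyval(ft,w[:,0])))
E
```

```text
tips [ 0.59575839 -0.04492528] [ 0.48152346 -0.00680048] dist 0.12042890006248287 yaw -0.3221167593595386 mid [ 0.53864093 -0.02586288]
toolyaw -0.31661304007391255
tilt [-0.00441003  0.00129612  0.00695434]
edge [-0.00061659 -0.04490479] 0.0001313236032640172
edge [-0.00728913  0.04678319] 0.001421238459947984
```

Measurements agree: tips are 120.4 mm apart, the seat is at (0.539, -0.026) with yaw -0.319, and the cover is centred in the tool. Moving above the dowels.

Scaled: 0.141 m / 0.8 = 0.1763, 0.079 m / 0.8 = 0.0988, 0.002 rad / 1.5708 = 0.0013.

```bash
python3 shift.py '[[[0.0088,0.0563,0.0125],[0,0,0.0013],0.0256],[[0.0163,0.1125,0.0375],[0,0,0.0013],0.0256],[[0.0225,0.1563,0.0625],[0,0,0.0013],0.0256],[[0.025,0.1763,0.0875],[0,0,0.0013],0.0256],[[0.025,0.1763,0.0988],[0,0,0.0013],0.0256],[[0.025,0.1763,0.0988],[0,0,0.0013],0.0256],[[0.025,0.1763,0.0988],[0,0,0.0013],0.0256],[[0.025,0.1763,0.0988],[0,0,0.0013],0.0256]]'
python3 - <<'E'
from plant import manip
from h import *
s,c,T,W=wrist(manip);np.savez("w4.npz",T=T,W=W,**c);cv2.imwrite("pics/w4.png",c["frame"][:,:,::-1])
print(T.round(5),s["wrist_force"],s["grip_force"],np.arctan2(T[1,0],T[0,0]))
d=T[:3,:3].T@(np.array([.539,-.0258,T[2,3]])-T[:3,3]);print("correction tool",d.round(4))
E
```

```text
time: 7.35
eef_pos: [0.5396, -0.025, 0.1618]
orientation: [-0.0, 0.987, -0.159, 0.001]
wrist_force: [0.4, -1.3, -4.6]
width: 0.0262
grip_force: 24.6
[[ 9.4970e-01 -3.1316e-01  2.1100e-03  5.3957e-01]
 [-3.1316e-01 -9.4970e-01 -3.1000e-04 -2.5030e-02]
 [ 2.1000e-03 -3.6000e-04 -1.0000e+00  1.6177e-01]
 [ 0.0000e+00  0.0000e+00  0.0000e+00  1.0000e+00]] [ 0.3583841  -1.26887746 -4.6190692 ] 24.635474681854248 -0.31852325201555
correction tool [-0.0003  0.0009 -0.    ]
```

View pics/w4.png

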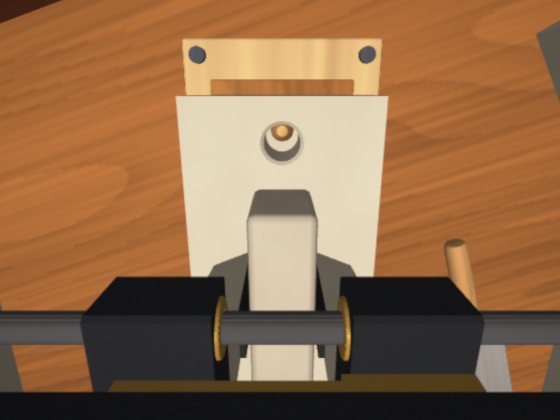

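The big dowel's tip shows through the hole at (282,131). I'll check it against the hole's axis.

```bash
python3 - <<'E'
from h import *
c=np.load("w4.npz");T,W=c["T"],c["W"];f=c["frame"];hsv=cv2.cvtColor(f,cv2.COLOR_RGB2HSV)
r=hsv[122:145,268:297]; m=(r[...,1]>90)&(r[...,2]>200)
v,u=np.nonzero(m);u=u+268;v=v+122;print(u.mean(),v.mean(),len(u),u.min(),u.max(),v.min(),v.max())
p=ray(c,[[u.mean(),v.mean()]],.098,W)[0];print("tip in tool",((p-T[:3,3])@T[:3,:3]).round(4))
E
```

```text
281.3820224719101 130.47191011235955 89 276 286 125 135
tip in tool [0.0598 0.0001 0.0639]
```

The tip and hole axis agree within 1 mm. Lowering gently onto the dowels.

Scaled: 0.036 m / 0.8 = 0.045, -0.0005 m / 0.8 = -0.0006.

```bash
python3 shift.py '[[[-0.0006,0.0004,0.0125],[0,0,0],0.0256],[[-0.0006,0.0004,0.025],[0,0,0],0.0256],[[-0.0006,0.0004,0.0325],[0,0,0],0.0256],[[-0.0006,0.0004,0.0363],[0,0,0],0.0256],[[-0.0006,0.0004,0.04],[0,0,0],0.0256],[[-0.0006,0.0004,0.0425],[0,0,0],0.0256],[[-0.0006,0.0004,0.045],[0,0,0],0.0256],[[-0.0006,0.0004,0.045],[0,0,0],0.0256]]'
```

```text
time: 8.2
eef_pos: [0.5384, -0.0261, 0.1246]
orientation: [-0.0, 0.987, -0.159, 0.0]
wrist_force: [1.0, 0.8, -6.6]
width: 0.0262
grip_force: 24.6
```

Scaled: 0.005 m / 0.8 = 0.0063, 0.004 m / 0.8 = 0.005.

```bash
python3 shift.py '[[[0,0,0.0025],[0,0,0],0.0256],[[0,0,0.0038],[0,0,0],0.0256],[[0,0,0.005],[0,0,0],0.0256],[[0,0,0.0063],[0,0,0],0.0256],[[0,0,0.0063],[0,0,0],0.0256]]'; python3 shift.py '[[[0,0,0.0013],[0,0,0],0.0256],[[0,0,0.0019],[0,0,0],0.0256],[[0,0,0.0025],[0,0,0],0.0256],[[0,0,0.0025],[0,0,0],0.0256],[[0,0,0.0025],[0,0,0],0.0256]]'
```

```text
time: 8.7
eef_pos: [0.5383, -0.026, 0.1197]
orientation: [-0.0, 0.987, -0.159, 0.0]
wrist_force: [1.6, 1.1, -5.2]
width: 0.0261
grip_force: 24.6
time: 9.2
eef_pos: [0.5385, -0.026, 0.118]
orientation: [-0.0, 0.987, -0.159, 0.0]
wrist_force: [2.3, 2.9, 0.7]
width: 0.0259
grip_force: 24.5
```

The faces have met at about TCP z = 0.118. Pressing about 6 mm, watching force.

Scaled: 0.002 m / 0.8 = 0.0025, 0.0014 m / 0.8 = 0.0018.

```bash
python3 shift.py '[[[0,0,0.0009],[0,0,0],0.0256],[[0,0,0.0018],[0,0,0],0.0256],[[0,0,0.0025],[0,0,0],0.0256],[[0,0,0.0025],[0,0,0],0.0256],[[0,0,0.0025],[0,0,0],0.0256]]'; python3 shift.py '[[[0,0,0.0009],[0,0,0],0.0256],[[0,0,0.0018],[0,0,0],0.0256],[[0,0,0.0025],[0,0,0],0.0256],[[0,0,0.0025],[0,0,0],0.0256],[[0,0,0.0025],[0,0,0],0.0256]]'
```

```text
time: 9.7
eef_pos: [0.5387, -0.026, 0.1164]
orientation: [-0.0, 0.987, -0.159, 0.001]
wrist_force: [1.3, 3.4, 6.4]
width: 0.0261
grip_force: 24.5
time: 10.2
eef_pos: [0.5387, -0.026, 0.1148]
orientation: [-0.0, 0.987, -0.159, 0.001]
wrist_force: [1.4, 3.8, 9.0]
width: 0.0263
grip_force: 24.5
```

Scaled: 0.0034 m / 0.8 = 0.0043, 0.0028 m / 0.8 = 0.0035.

```bash
python3 shift.py '[[[0,0,0.0009],[0,0,0],0.0256],[[0,0,0.0018],[0,0,0],0.0256],[[0,0,0.0026],[0,0,0],0.0256],[[0,0,0.0035],[0,0,0],0.0256],[[0,0,0.0043],[0,0,0],0.0256],[[0,0,0.0043],[0,0,0],0.0256],[[0,0,0.0043],[0,0,0],0.0256],[[0,0,0.0043],[0,0,0],0.0256]]'
python3 - <<'E'
from plant import manip
from h import *
s,c,T,W=wrist(manip);print(T.round(4),s["wrist_force"],s["ft_torque"],s["grip_force"])
cv2.imwrite("pics/w5.png",c["frame"][:,:,::-1])
P=cloud(c,W);Q=(P-T[:3,3])@T[:3,:3]
r,k=Q[105:185,195:375],np.ones((80,180),bool);k[10:,60:118]=0;k[75:]=0
k&=abs(r[...,2]-.0067)<.006
A=np.c_[r[k][:,:2],np.ones(k.sum())];print("tilt",np.linalg.lstsq(A,r[k][:,2],rcond=None)[0])
c=manip.capture("scene");cv2.imwrite("pics/s5.png",cv2.resize(c["frame"],(784,588))[:,:,::-1])
E
```

```text
time: 11.0
eef_pos: [0.5387, -0.026, 0.1121]
orientation: [0.0, 0.987, -0.159, 0.001]
wrist_force: [-0.6, 5.3, 13.5]
width: 0.0258
grip_force: 24.5
[[ 9.492e-01 -3.146e-01  2.300e-03  5.387e-01]
 [-3.146e-01 -9.492e-01 -4.000e-04 -2.600e-02]
 [ 2.300e-03 -3.000e-04 -1.000e+00  1.121e-01]
 [ 0.000e+00  0.000e+00  0.000e+00  1.000e+00]] [-0.63449378  5.29916799 13.54763517] [0.70474555 0.61714537 0.05066259] 24.525369107723236
tilt [0.0021366  0.00048499 0.00687794]
```

View pics/w5.png

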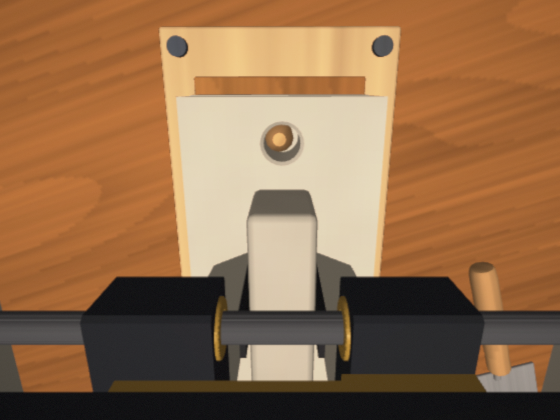

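View pics/s5.png

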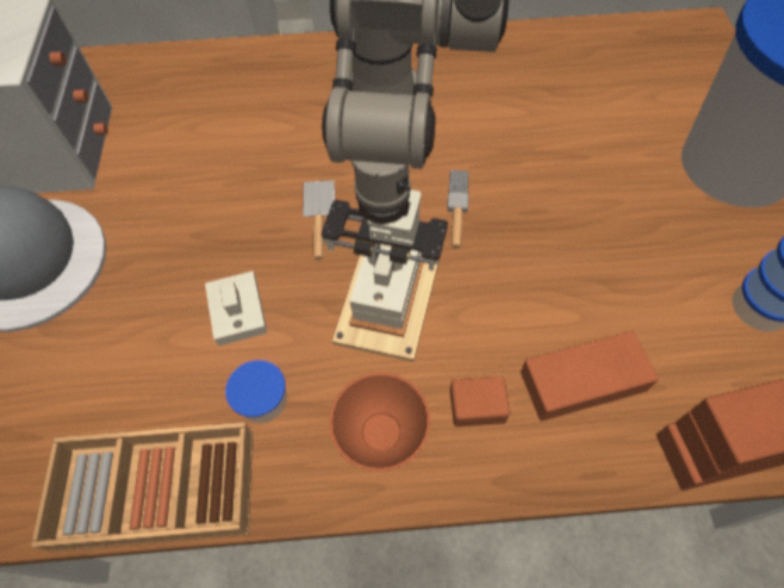

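The pair looks closed. The big dowel stands inside its hole at about (279,138), tilt is about 2 mrad, and the bystanders haven't moved. Load is about 18.6 N, so the bed has sunk about 5.5 mm. Measured height matches a flush seat (TCP 37.7 mm above the face, the same as at the grasp). One short hold to confirm it's steady, then I'll hand in.

```bash
python3 shift.py '[[[0,0,0],[0,0,0],0.0256],[[0,0,0],[0,0,0],0.0256],[[0,0,0],[0,0,0],0.0256],[[0,0,0],[0,0,0],0.0256],[[0,0,0],[0,0,0],0.0256]]' && python3 -c "
from plant import manip
print(manip.job_done())"
```

```text
time: 11.6
eef_pos: [0.5387, -0.026, 0.1121]
orientation: [0.0, 0.987, -0.159, 0.001]
wrist_force: [-0.7, 4.7, 14.4]
width: 0.0256
grip_force: 24.5
the job is handed in; nothing more can be done
None
```

I closed the mould and handed the job in at about 11.6 s, still holding the bar with 24.5 N of grip (briefly 30 N while closing) and pressing with about 19 N, which puts the bed roughly 5.5 mm down by my estimate; the hand-in returned no verdict.

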